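Re-rack the cleaning products in reverse order

ROBOT

A 7-joint arm with a two-finger parallel gripper is mounted at the origin on the work surface. World frame = base frame: x ahead of the robot, y to its left, z up, the work surface at z = 0. Lengths are in m, angles in degrees, forces in N, time in s.
With the tool pointing down it reaches from about 0.35 to 0.775 m from the base axis. Payload 3.1 kg.
Tool frame: the origin (TCP) lies on the centre line of the jaws, within the pads' length; the fingertips stand 17 mm ahead of it and the grasp point (between the pads) lies 2 mm behind it (robot.tip_reach is the distance from the TCP to the fingertips, in m); z points along the fingers, y is the line along which they close (so a half turn about z gives the same grasp; the last joint's range is limited). The gripper opens to 85 mm and grips with 20 to 120 N. Pads are 22 mm wide; open, the fingers measure 114 mm over their backs; the gripper's body (76 mm by 85 mm) begins 54 mm behind the grasp point. The pads swing forward as they close: fully open they stand 13 mm farther back than shut.
Start: joints at [-66.446, 17.813, 0.802, 86.603, -0.252, 75.585, -1.558], TCP at [0.241, 0.495, 0.248] pointing down, gripper open.
Joint ranges: [-154.91, 154.91], [-16.99, 109.72], [-72.82, 74.43], [7.12, 147.25], [-82.49, 262.49], [11.32, 116.49], [-174.64, 174.64]. Speed limits (degrees/s): [159.86, 159.86, 180, 180, 180, 180, 180].

INTERFACE

Orientations are given as [roll, pitch, yaw] about the fixed x, y, z axes, in that order (R = Rz(yaw) Ry(pitch) Rx(roll)).
In Python, from station import robot, fingers, vision, workorder, recognise gives the robot as it stands. Calls block until the motion is done:
- robot.move_to(position, orientation): joint-space move of the TCP to a pose.
- robot.line_to(position, orientation=None, velocity=0.15, f_stop=None): straight line of the TCP; orientation=None keeps the orientation; velocity is the mean speed in m/s. With f_stop (N) it stops when the force on the tool has changed by that much, and returns True; else False.
- robot.move_j(angles): joint-space move.
- fingers.gripper_to(opening, force=None): opening from 0.0 (shut) to 1.0 (fully open); force is the grip in N (None keeps the last); returns when the fingers have stopped.
- robot.pause(seconds).
- robot.inverse_kinematics(position, orientation): joint angles nearest the present ones, or None.
- vision.grab_frame(name): name is "scene" or "top" or "wrist"; returns the picture (480x640x3 uint8, red, green, blue); there is no depth.
- vision.calibration(name): a dict with "mtx" (3x3 intrinsics, pixels), "extrinsics" (4x4, takes a point from world to camera coordinates); the wrist camera has in their place "T_tool_cam" (4x4, takes a point from camera to tool coordinates, whose origin is the TCP and whose axes are the flange's). Camera axes: x right, y up, looking along -z (the intrinsics and any distortion apply to the point x, -y, -z); pixel columns grow to the right and rows downward; lengths in m; the calibration is good to about 2 mm. The wrist camera is an equidistant fisheye: a pixel r from the principal point sees the ray r / f radians off the axis. A picture is of the moment at which its call begins: read the wrist's pose just before it. calibration takes no time and is no camera call.
A pose or a line that the arm cannot do raises robot.PlanningError and nothing moves.
- workorder.close_job(): hands the job in; it is judged then, once.
Trained networks look in the newest picture that a camera, given by its name, has taken for a name from the list of things; names that differ only in an ending like _2 or _b are one class to them, and where a whole thing is asked for, a point or a joint stands for the part that bears it (a point fixed in the world has none). Each returns a list of dicts, best first, with "p" (0 to 1); they miss things now and then, are a little off and sometimes report something else, mostly with a low value. They report only what shows in the picture. A call takes as long as a camera call. They do not tell look-alikes from the thing itself.
- recognise(label, camera): "rect" ([centre column, centre row, width, height] in pixels, round what is visible of it).
Readings, each from a call of its own:
- robot.current_time_s(): time.
- robot.current_joint_positions(): joint angles.
- robot.current_dq(): joint speeds.
- robot.current_joint_torque(): joint torques, N m.
- robot.current_tool_pos(): TCP position.
- robot.current_eef_rot(): TCP orientation.
- robot.current_contact_force(): force on the tool from outside, world axes, zero at the start.
- robot.current_torque(): the same for the moment, N m.
- robot.current_finger_gap(): opening from 0.0 (shut) to 1.0 (fully open).
- robot.current_gripper_force(): force on a finger pad.
Only numpy, scipy, OpenCV 4.12 (cv2) and the standard library are available. Lean on these libraries where they do the work, as an engineer would, in place of code of your own. Each camera call takes 0.05 s, during which the arm holds its last target. There are 200 camera calls.

TASK

The new white metal rack will hang on the opposite wall of the utility cupboard, so its row must run the other way round. Move the four cleaning products from the old wooden rack into the white rack in reverse order: the one that stands furthest left goes into the pocket furthest right, the second from the left into the second from the right, and so on. Each stands upright on the floor of its own pocket at the end, and none is tipped over on the way.

Things in the scene. Friction and masses are not known exactly. Their poses are not given: they have to be found in the camera images.
- slim: Cleaning product: slim white round bottle, 46 mm in diameter at the foot, sloping shoulders, narrow grey cylindrical cap 29 mm in diameter; 130 mm tall in all, the cap being its top 38 mm; about 0.2 kg. Loose, closed, stands upright on its liner in the wooden rack. Origin: centre of its underside, z up along its axis.
- tub: Cleaning product: squat white round tub, 55 mm in diameter with a flat grey lid 57 mm in diameter and 20 mm high; straight-sided, 85 mm tall in all; about 0.22 kg. Loose, closed, stands upright on its liner in the wooden rack. Origin: centre of its underside, z up along its axis.
- square: Cleaning product: white bottle of square section, 46 x 46 mm, with a grey cylindrical cap 34 mm in diameter; 108 mm tall in all, the cap being its top 34 mm; about 0.18 kg. Loose, closed, stands upright on its liner in the wooden rack. Origin: centre of its underside, z up along its axis.
- aerosol: Cleaning product: bare metal aerosol can, 52 mm in diameter, with a white cylindrical cap 40 mm in diameter; 118 mm tall in all, the cap being its top 34 mm; about 0.2 kg. Loose, closed, stands upright on its liner in the wooden rack. Origin: centre of its underside, z up along its axis.
- liner_slim: Shallow square grey drip liner, 68 x 68 mm, floor 3 mm thick, rim 8 mm high, in which the slim bottle stands at the start (within 3 mm of its centre). Fixed to the wooden rack and stays there; all four liners look alike. Origin: centre of its underside; y runs along the row, to the left.
- liner_tub: Shallow square grey drip liner, 68 x 68 mm, floor 3 mm thick, rim 8 mm high, in which the tub stands at the start (within 3 mm of its centre). Fixed to the wooden rack and stays there; all four liners look alike. Origin: centre of its underside; y runs along the row, to the left.
- liner_square: Shallow square grey drip liner, 68 x 68 mm, floor 3 mm thick, rim 8 mm high, in which the square bottle stands at the start (within 3 mm of its centre). Fixed to the wooden rack and stays there; all four liners look alike. Origin: centre of its underside; y runs along the row, to the left.
- liner_aerosol: Shallow square grey drip liner, 68 x 68 mm, floor 3 mm thick, rim 8 mm high, in which the aerosol can stands at the start (within 3 mm of its centre). Fixed to the wooden rack and stays there; all four liners look alike. Origin: centre of its underside; y runs along the row, to the left.
- old_rack: Old wooden rack holding the row at the start: 92 x 324 mm, board 12 mm thick, rims 18 to 24 mm above the table. Fixed. Origin: centre of its underside; x away from the robot, y along the row to the left as the robot sees it (turned up to 10 degrees). Liner centres at y = +114, +38, -38, -114 mm, x = 0, on the board (z = 12 mm), so the products stand at z = 15 mm.
- new_rack: New empty white metal rack: 80 x 308 mm, walls and dividers 4 mm thick, 22 mm high above the table; four open pockets 72 x 72 mm. Fixed, nearer or farther than the wooden rack. Origin: centre of its underside; x away from the robot, y along the row to the left as the robot sees it (turned up to 10 degrees). Pocket centres at y = +114, +38, -38, -114 mm, x = 0; floor at z = 4 mm.
Not all that is in view belongs to the job. Leave any red look-alike of the slim alone.

How it is judged (in metres and radians):
At the end, for the whole second after the job is handed in: Each product stands upright (within 0.1 rad) and at rest on the floor of the white rack (within 6 mm in height), within 15 mm along and across of the centre of the pocket that mirrors its liner's place in the wooden rack: leftmost liner to rightmost pocket, and so on (((y of liner_slim in the frame of old_rack between 0.094 and 0.134 m and y of slim in the frame of new_rack between -0.129 and -0.099 m) or (y of liner_slim in the frame of old_rack between 0.018 and 0.058 m and y of slim in the frame of new_rack between -0.053 and -0.023 m) or (y of liner_slim in the frame of old_rack between -0.058 and -0.018 m and y of slim in the frame of new_rack between 0.023 and 0.053 m) or (y of liner_slim in the frame of old_rack between -0.134 and -0.094 m and y of slim in the frame of new_rack between 0.099 and 0.129 m)) and x of slim in the frame of new_rack between -0.015 and 0.015 m and z of slim in the frame of new_rack between -0.002 and 0.01 m and angle between each of slim, tub, square, aerosol's own z axis and vertical below 0.1 rad and linear speed of each of slim, tub, square, aerosol below 0.02 m/s and angular speed of each of slim, tub, square, aerosol below 0.2 rad/s and ((y of liner_tub in the frame of old_rack between 0.094 and 0.134 m and y of tub in the frame of new_rack between -0.129 and -0.099 m) or (y of liner_tub in the frame of old_rack between 0.018 and 0.058 m and y of tub in the frame of new_rack between -0.053 and -0.023 m) or (y of liner_tub in the frame of old_rack between -0.058 and -0.018 m and y of tub in the frame of new_rack between 0.023 and 0.053 m) or (y of liner_tub in the frame of old_rack between -0.134 and -0.094 m and y of tub in the frame of new_rack between 0.099 and 0.129 m)) and x of tub in the frame of new_rack between -0.015 and 0.015 m and z of tub in the frame of new_rack between -0.002 and 0.01 m and ((y of liner_square in the frame of old_rack between 0.094 and 0.134 m and y of square in the frame of new_rack between -0.129 and -0.099 m) or (y of liner_square in the frame of old_rack between 0.018 and 0.058 m and y of square in the frame of new_rack between -0.053 and -0.023 m) or (y of liner_square in the frame of old_rack between -0.058 and -0.018 m and y of square in the frame of new_rack between 0.023 and 0.053 m) or (y of liner_square in the frame of old_rack between -0.134 and -0.094 m and y of square in the frame of new_rack between 0.099 and 0.129 m)) and x of square in the frame of new_rack between -0.015 and 0.015 m and z of square in the frame of new_rack between -0.002 and 0.01 m and ((y of liner_aerosol in the frame of old_rack between 0.094 and 0.134 m and y of aerosol in the frame of new_rack between -0.129 and -0.099 m) or (y of liner_aerosol in the frame of old_rack between 0.018 and 0.058 m and y of aerosol in the frame of new_rack between -0.053 and -0.023 m) or (y of liner_aerosol in the frame of old_rack between -0.058 and -0.018 m and y of aerosol in the frame of new_rack between 0.023 and 0.053 m) or (y of liner_aerosol in the frame of old_rack between -0.134 and -0.094 m and y of aerosol in the frame of new_rack between 0.099 and 0.129 m)) and x of aerosol in the frame of new_rack between -0.015 and 0.015 m and z of aerosol in the frame of new_rack between -0.002 and 0.01 m); the robot touches nothing.
It fails at once if a product is tipped over (leaning more than 0.6 rad) (angle between any of slim, tub, square, aerosol's own z axis and vertical above 0.6 rad).
It also fails if it takes over 106 s, if anything falls off the work surface, if the arm or the gripper's body presses on something with over 40 N, if the wrist force passes 120 N, or if a joint passes its speed limit or range.

## Working session

There is one attempt and no reset: what is moved stays moved. The work goes in short steps, each a Python script; the robot and the scene stay as the last script left them, time stands still between calls to the robot, and variables do not carry over. Pictures are saved under pics/ and viewed, at most 14 in all, crops included, and the job is handed in when it is done.

```bash
mkdir -p pics; ls
python3 - <<'E'
from station import robot, fingers, vision, workorder, recognise
import cv2, numpy as np
for c in ("scene","top"):
    im=vision.grab_frame(c); cv2.imwrite(f"pics/{c}0.png",im[:,:,::-1])
    k=vision.calibration(c); print(c,{a:np.round(b,4).tolist() if not isinstance(b,str) else b for a,b in k.items()})
    for n in ("slim","tub","square","aerosol","liner_slim","old_rack","new_rack"):
        print(n,[(np.round(d["rect"]).tolist(),round(d["p"],2)) for d in recognise(n,c)])
k=vision.calibration("wrist"); print(k)
print(robot.current_time_s(), robot.current_tool_pos(), robot.current_eef_rot())
E
```

```text
pics
scene {'mtx': [[461.2834, 0.0, 314.307], [0.0, 461.2834, 236.5606], [0.0, 0.0, 1.0]], 'extrinsics': [[0.8035, 0.5952, -0.0064, -0.4736], [-0.4765, 0.6496, 0.5925, 0.2751], [0.3568, -0.473, 0.8056, -1.0748], [0.0, 0.0, 0.0, 1.0]]}
slim [([442.0, 229.0, 33.0, 62.0], 0.79), ([360.0, 199.0, 26.0, 66.0], 0.74), ([384.0, 305.0, 37.0, 58.0], 0.64), ([411.0, 261.0, 32.0, 63.0], 0.57)]
tub [([391.0, 182.0, 35.0, 58.0], 0.6), ([274.0, 197.0, 131.0, 115.0], 0.28)]
square [([331.0, 228.0, 38.0, 55.0], 0.79)]
aerosol [([414.0, 157.0, 30.0, 62.0], 0.74)]
liner_slim [([363.0, 226.0, 43.0, 29.0], 0.81)]
old_rack [([368.0, 221.0, 149.0, 116.0], 0.93)]
new_rack [([273.0, 197.0, 130.0, 119.0], 0.91), ([415.0, 157.0, 31.0, 60.0], 0.45)]
top {'mtx': [[489.9334, 0.0, 314.6207], [0.0, 489.9334, 241.8123], [0.0, 0.0, 1.0]], 'extrinsics': [[-0.0205, -0.9996, 0.0195, -0.0233], [0.9981, -0.0194, 0.0577, -0.6226], [-0.0573, 0.0206, 0.9981, -0.7986], [0.0, 0.0, 0.0, 1.0]]}
slim [([221.0, 142.0, 37.0, 46.0], 0.96), ([335.0, 139.0, 33.0, 44.0], 0.82), ([245.0, 231.0, 31.0, 33.0], 0.75), ([276.0, 148.0, 29.0, 
[... 225 characters left out ...]
)]
old_rack [([226.0, 231.0, 196.0, 73.0], 0.91)]
new_rack [([271.0, 337.0, 191.0, 57.0], 0.8)]
{'mtx': array([[371.64829954,   0.        , 324.20058229],
       [  0.        , 371.64829954, 233.49707347],
       [  0.        ,   0.        ,   1.        ]]), 'T_tool_cam': array([[ 4.62349722e-04,  9.52115945e-01,  3.05736837e-01,
         7.98686799e-02],
       [ 9.99999858e-01, -3.59537056e-04, -3.92588259e-04,
         1.88708413e-03],
       [-2.63865819e-04,  3.05736975e-01, -9.52115976e-01,
        -1.26846392e-01],
       [ 0.00000000e+00,  0.00000000e+00,  0.00000000e+00,
         1.00000000e+00]])}
0.8 [0.2406004  0.49460495 0.24833414] [1.79995132e+02 1.75806458e-03 1.54061714e+02]
```

View pics/scene0.png

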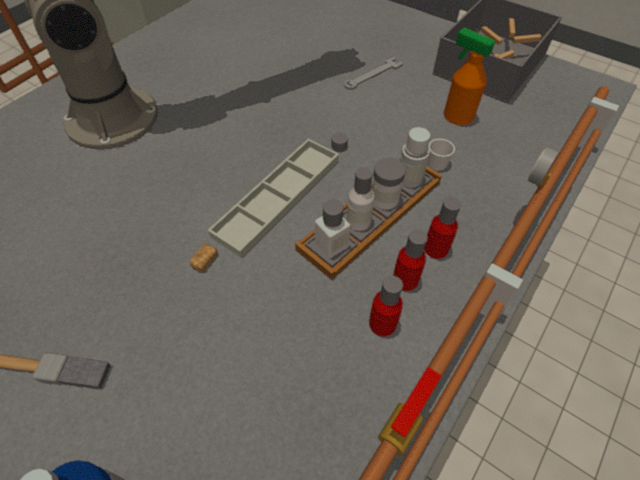

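View pics/top0.png

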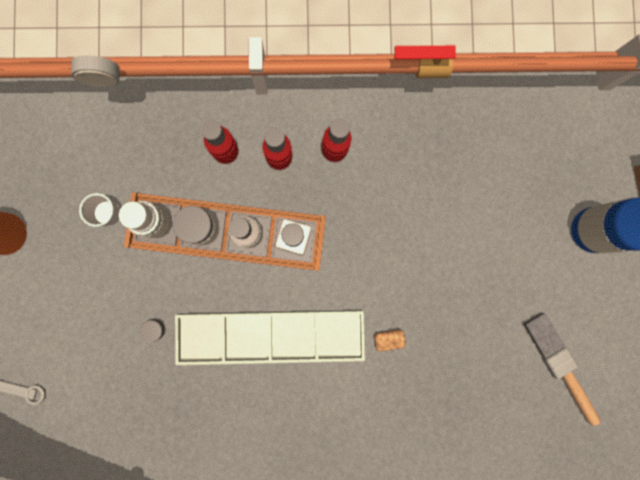

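The scene camera shows the white rack nearer the robot, centred at about (273,197), and the wooden rack farther away at about (368,221). From left to right the wooden rack holds the aerosol, tub, slim and square.

There are four slim candidates in the top view: (221,142), (335,139), (276,148) and (245,231). The first three are red look-alikes standing outside the rack. Only (245,231) is white and inside the wooden rack, so that is the slim. I'll fit the racks and products from both views and check the slim in a crop.

```bash
cat > fit.py <<'E'
from station import robot, fingers, vision, workorder, recognise
import cv2, numpy as np
from scipy.optimize import minimize, least_squares
CAM={c:vision.calibration(c) for c in ("scene","top")}
def proj(c,P):
    k=CAM[c]; P=np.atleast_2d(P); q=P@k["extrinsics"][:3,:3].T+k["extrinsics"][:3,3]
    q=q*[1,-1,-1]; u=q@k["mtx"].T; return u[:,:2]/u[:,2:]
def unproj(c,uv,z):
    k=CAM[c]; R=k["extrinsics"][:3,:3]; o=-R.T@k["extrinsics"][:3,3]
    d=R.T@(np.linalg.solve(k["mtx"],[*uv,1])*[1,-1,-1]); return o+d*(z-o[2])/d[2]
def box(p,L,W):
    x,y,a,h=p; c,s=np.cos(a),np.sin(a)
    return np.array([[x+c*i*L/2-s*j*W/2, y+s*i*L/2+c*j*W/2, z] for i in(-1,1) for j in(-1,1) for z in(0,h)])
E
cat > m1.py <<'E'
from fit import *
im={c:cv2.imread(f"pics/{c}0.png") for c in CAM}
hsv={c:cv2.cvtColor(im[c],cv2.COLOR_BGR2HSV) for c in im}
roi={"old":{"scene":(290,155,450,280),"top":(118,185,332,278)},"new":{"scene":(202,132,345,260),"top":(168,304,372,372)}}
rng={"old":((4,110,60),(16,255,255)),"new":((20,15,110),(50,110,255))}
dim={"old":(.092,.324),"new":(.080,.308)}
poses={}
for n in ("old","new"):
    M={}
    for c in im:
        x0,y0,x1,y1=roi[n][c]; m=np.zeros((480,640),np.uint8)
        m[y0:y1,x0:x1]=cv2.inRange(hsv[c],*rng[n])[y0:y1,x0:x1]
        m=cv2.morphologyEx(m,cv2.MORPH_OPEN,np.ones((2,2),np.uint8))
        nl,lab,st,_=cv2.connectedComponentsWithStats(m,connectivity=8)
        m=np.isin(lab,[i for i in range(1,nl) if st[i,4]>40]).astype(np.uint8)
        h=cv2.convexHull(cv2.findNonZero(m)); f=np.zeros((1920,2560),np.uint8)
        cv2.fillConvexPoly(f,np.int32(h*4+2),1); M[c]=f
        cv2.polylines(im[c],[h],True,(255,0,0),1)
    def cost(p):
        s=0
        for c in M:
            f=np.zeros((1920,2560),np.uint8)
            cv2.fillConvexPoly(f,cv2.convexHull(np.int32(proj(c,box(p,*dim[n]))*4+2)),1)
            s+=np.count_nonzero(f!=M[c])/M[c].sum()
        return s
    cxy=unproj("top",{"old":(226,231),"new":(271,337)}[n],.02)
    r=min((minimize(cost,[cxy[0],cxy[1],a,.02],method="Nelder-Mead",options=dict(initial_simplex=[np.array([cxy[0],cxy[1],a,.02])+d for d in np.vstack([np.zeros(4),np.diag([.02,.02,.1,.01])])],xatol=1e-4,fatol=1e-4,maxiter=400)) for a in(-.1,0,.1)),key=lambda r:r.fun)
    poses[n]=r.x; print(n,"x y yaw(deg) h",r.x[:2].round(4),np.degrees(r.x[2]).round(2),r.x[3].round(4),"mismatch",round(r.fun,3))
    for c in im: cv2.polylines(im[c],[cv2.convexHull(np.int32(proj(c,box(r.x,*dim[n]))))],True,(0,255,0),1)
np.savez("racks.npz",**poses)
shape={"slim":[(.023,0),(.023,.07),(.0145,.092),(.0145,.13)],"tub":[(.0275,0),(.0275,.065),(.0285,.065),(.0285,.085)],
"square":[(.023*1.2,0),(.0276,.07),(.017,.074),(.017,.108)],"aerosol":[(.026,0),(.026,.08),(.02,.084),(.02,.118)]}
rect={"slim":{"scene":(360,199,26,66),"top":(245,231,31,33)},"tub":{"scene":(391,182,35,58),"top":(196,225,44,36)},
"square":{"scene":(331,228,38,55),"top":(291,237,34,36)},"aerosol":{"scene":(414,157,30,62),"top":(146,219,54,33)}}
t=np.linspace(0,2*np.pi,40); x,y,a,_=poses["old"]
for n in shape:
    P=np.vstack([np.c_[r*np.cos(t),r*np.sin(t),0*t+z] for r,z in shape[n]])
    def res(p):
        o=[]
        for c in CAM:
            q=proj(c,P+p); lo,hi=q.min(0),q.max(0); u,v,w,h=rect[n][c]
            e=[lo[0]-u+w/2,hi[0]-u-w/2,lo[1]-v+h/2,hi[1]-v-h/2]; o+=e[:3] if c=="scene" else e
        return o
    g=unproj("top",rect[n]["top"][:2],.08)
    r=least_squares(res,[g[0],g[1],.015],loss="soft_l1"); d=r.x[:2]-[x,y]
    print(n,r.x.round(4),"in old rack x,y",np.round([np.cos(a)*d[0]+np.sin(a)*d[1],-np.sin(a)*d[0]+np.cos(a)*d[1]],4),"top z",round(r.x[2]+shape[n][-1][1],3),"px rms",round(np.sqrt(np.mean(r.fun**2)),1))
v=np.vstack([cv2.resize(im["top"][180:380,110:390],None,fx=2.4,fy=1.5*1.0,interpolation=cv2.INTER_CUBIC) if 0 else cv2.resize(im["top"][180:380,110:390],(800,571))])
cv2.imwrite("pics/fit_top.png",v); cv2.imwrite("pics/fit_scene.png",cv2.resize(im["scene"][125:285,195:455],(800,492),interpolation=cv2.INTER_CUBIC))
E
python3 m1.py
```

```text
old x y yaw(deg) h [0.6437 0.1169] -8.25 -0.0037 mismatch 0.255
new x y yaw(deg) h [0.4663 0.0407] -0.26 0.0239 mismatch 0.466
slim [0.6381 0.0731 0.018 ] in old rack x,y [ 0.0007 -0.0441] top z 0.148 px rms 1.2
tub [0.6506 0.1502 0.0264] in old rack x,y [0.002 0.034] top z 0.111 px rms 2.6
square [0.6275 0.0016 0.0088] in old rack x,y [ 0.0005 -0.1164] top z 0.117 px rms 1.8
aerosol [0.6594 0.2248 0.0169] in old rack x,y [1.000e-04 1.091e-01] top z 0.135 px rms 1.9
```

View pics/fit_top.png

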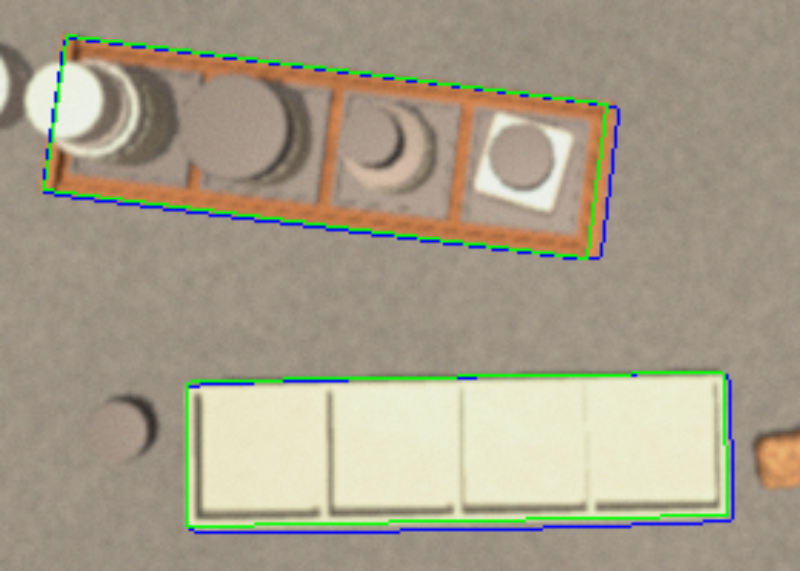

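View pics/fit_scene.png

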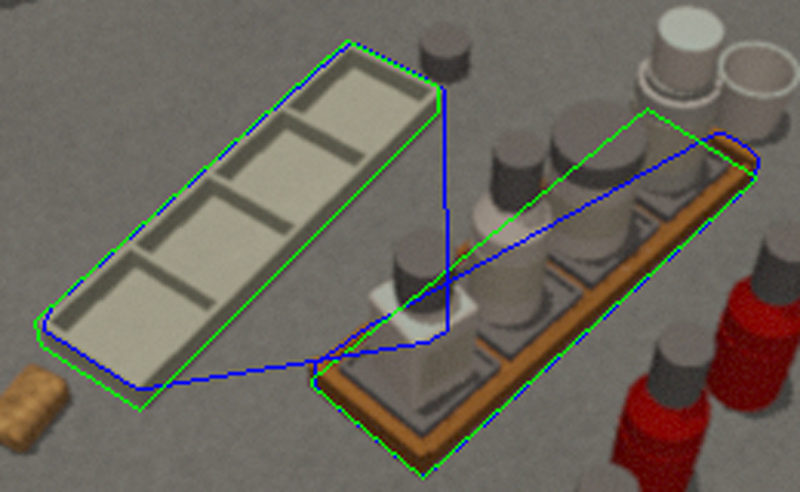

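The enlarged crop confirms the white slim, third from the left in the wooden rack; the three reds stand outside it. The hull masks leaked, into the square bottle for the white rack and behind the products for the wooden rack. I'll refit from the rim corners visible in both crops.

```bash
cat > m2.py <<'E'
from fit import *
T=lambda p:np.array(p)/(800/280)+[110,180]; S=lambda p:np.array(p)/(800/260)+[195,125]
# corner keys (i along x, j along y): rim corners
C={"new":(.08,.308,{"top":{(1,1):T((188,382)),(1,-1):T((727,374)),(-1,-1):T((732,520)),(-1,1):T((188,530))},
 "scene":{(-1,1):S((350,42)),(1,1):S((441,88)),(-1,-1):S((41,322)),(1,-1):S((141,388))}}),
"old":(.092,.324,{"top":{(1,1):T((68,38)),(1,-1):T((619,108)),(-1,-1):T((601,258)),(-1,1):T((44,192))},
 "scene":{(1,1):S((757,155)),(-1,-1):S((316,362)),(1,-1):S((422,458))}})}
out={}
for n,(L,W,D) in C.items():
    def res(p):
        x,y,a,h=p; o=[]
        for c in D:
            for (i,j),uv in D[c].items():
                o+=list((proj(c,[x+np.cos(a)*i*L/2-np.sin(a)*j*W/2,y+np.sin(a)*i*L/2+np.cos(a)*j*W/2,h])[0]-uv)*(1 if c=="top" else 1))
        return o
    r=least_squares(res,[.5,.1,0,.02],loss="soft_l1"); out[n]=r.x
    print(n,r.x[:2].round(4),"yaw",np.degrees(r.x[2]).round(2),"h",r.x[3].round(4),"res",np.round(res(r.x),1))
np.savez("racks.npz",**out)
x,y,a,_=out["old"]
for n,p in dict(slim=(.6381,.0731),tub=(.6506,.1502),square=(.6275,.0016),aerosol=(.6594,.2248)).items():
    d=np.array(p)-[x,y]; print(n,np.round([np.cos(a)*d[0]+np.sin(a)*d[1],-np.sin(a)*d[0]+np.cos(a)*d[1]],4))
for yaw in (90,-90):
  for p in ((.66,.23,.27),(.66,.23,.1),(.63,0,.27),(.47,-.08,.27),(.47,.16,.09)):
    q=robot.inverse_kinematics(p,[180,0,yaw+np.degrees(a)]); print(yaw,p,None if q is None else np.round(q))
E
python3 m2.py
```

```text
new [0.4674 0.0397] yaw -0.28 h 0.025 res [-0.2  0.3 -0.4 -0.2 -1.1 -2.  -0.3 -1.9 -1.1 -0.4 -0.2  0.1 -2.1  0.2
 -2.3  0.1]
old [0.6418 0.1105] yaw -7.89 h 0.0233 res [-1.7 -1.  -0.2 -2.3 -0.3  0.2 -1.1  0.3 -0.5  0.2 -4.8  1.2 -2.   0.4]
slim [ 0.0015 -0.0375]
tub [0.0033 0.0405]
square [ 0.0008 -0.1098]
aerosol [0.0017 0.1156]
90 (0.66, 0.23, 0.27) [-33.  38.  25.  56. -15.  89. -20.]
90 (0.66, 0.23, 0.1) [-33.  43.  23.  72. -16.  69. -18.]
90 (0.63, 0, 0.27) [-26.  31.  40.  71. -19.  85.   4.]
90 (0.47, -0.08, 0.27) [-33.  10.  47.  97.  -8.  76.   8.]
90 (0.47, 0.16, 0.09) [-43.  22.  27. 108. -12.  53. -17.]
-90 (0.66, 0.23, 0.27) [-19.  36.  -3.  55.   2.  88. 151.]
-90 (0.66, 0.23, 0.1) [-17.  41.  -6.  71.   4.  68. 149.]
-90 (0.63, 0, 0.27) [ 31.  39. -62.  69.  34.  90. 148.]
-90 (0.47, -0.08, 0.27) [ -45.   14.   65.   97.  -13.   77. -166.]
-90 (0.47, 0.16, 0.09) [-21.  20.   0. 107.  -0.  52. 152.]
```

The rim heights fit at 25 and 23 mm, against 22 and 24 in the text. The products sit at ±38 and ±114 mm in the rack frame, as they should. Next I'll check both racks up close with the wrist camera.

```bash
cat > arm.py <<'E'
from fit import *
from scipy.spatial.transform import Rotation as Ro
K=np.load("racks.npz")
def pt(n,y,z=0,x=0):
    X,Y,a,_=K[n]; return np.array([X+np.cos(a)*x-np.sin(a)*y, Y+np.sin(a)*x+np.cos(a)*y, z])
def ori(n): return [180,0,90+np.degrees(K[n][2])]
def wproj(P,pos,rpy):
    k=vision.calibration("wrist"); T=np.eye(4); T[:3,:3]=Ro.from_euler("xyz",rpy,degrees=True).as_matrix(); T[:3,3]=pos
    q=(np.linalg.inv(T@k["T_tool_cam"])@np.r_[P,1])[:3]*[1,-1,-1]
    th=np.arctan2(np.hypot(q[0],q[1]),q[2]); return k["mtx"][:2,2]+k["mtx"][0,0]*th*q[:2]/np.hypot(q[0],q[1])
def look(name):
    pos,rpy=robot.current_tool_pos(),robot.current_eef_rot(); im=vision.grab_frame("wrist")[:,:,::-1].copy()
    cv2.imwrite(f"pics/{name}_raw.png",im); np.savez(f"pics/{name}.npz",pos=pos,rpy=rpy)
    for n,hx,hy,h in (("new",.04,.154,.022),("old",.046,.162,.024)):
        Q=[wproj(pt(n,y,h,x),pos,rpy) for x,y in((hx,hy),(hx,-hy),(-hx,-hy),(-hx,hy))]
        cv2.polylines(im,[np.int32(Q)],True,(0,255,0),1)
        for y in(.114,.038,-.038,-.114): cv2.circle(im,tuple(np.int32(wproj(pt(n,y,.015 if n=="old" else .004),pos,rpy))),3,(255,0,255),-1)
    cv2.imwrite(f"pics/{name}.png",im)
E
python3 - <<'E'
from arm import *
t0=robot.current_time_s()
robot.move_to(pt("new",-.03,.34),ori("new")); look("w_new"); print(robot.current_time_s()-t0)
robot.move_to(pt("old",-.03,.33),ori("old")); look("w_old"); print(robot.current_time_s()-t0)
a,b=cv2.imread("pics/w_new.png"),cv2.imread("pics/w_old.png")
E
```

```text
2.0083
2.825
```

View pics/w_new.png

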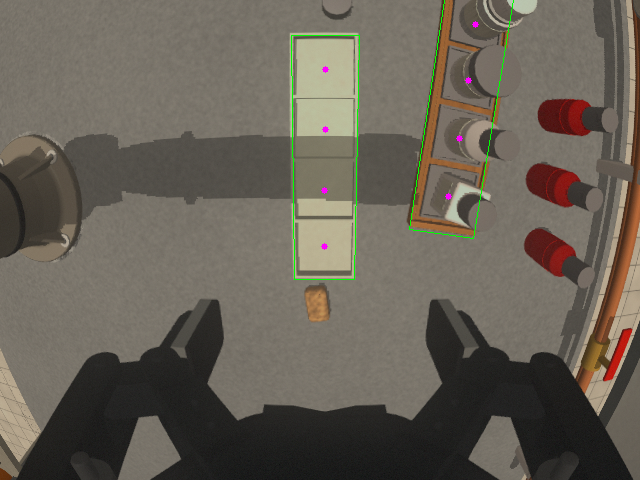

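View pics/w_old.png

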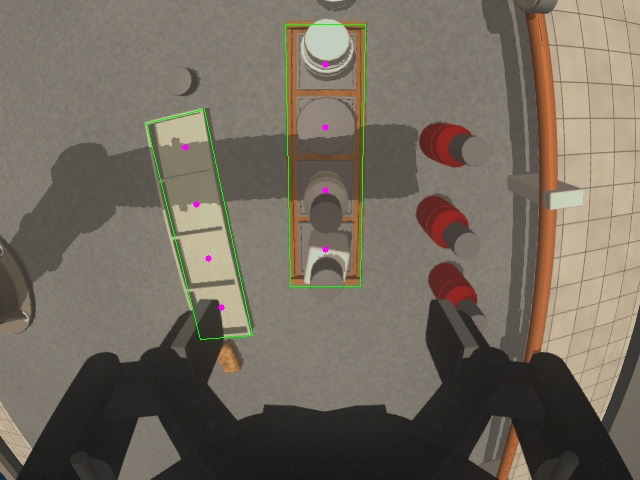

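In both wrist views the projected rims follow the real ones to within about 2 px, roughly 2 mm. The white rack is centred at about (325,157) in the first view, and the wooden rack at about (326,155) in the second. I'll start with the aerosol, leftmost to the rightmost pocket.

```bash
cat > job.py <<'E'
from arm import *
J={"aerosol":(.114,.118,40),"tub":(.038,.083,57),"slim":(-.038,.126,29),"square":(-.114,.108,34)}  # row y, TCP grasp z, diameter
def do(n):
    y,z,d=J[n]; up=z+.15
    fingers.gripper_to(1.0)
    robot.move_to(pt("old",y,max(up-.04,.2)),ori("old"))
    s=robot.line_to(pt("old",y,z),velocity=.12,f_stop=10)
    if s: print("contact on descent at",robot.current_tool_pos()); return False
    fingers.gripper_to(0.0,force=50)
    g=robot.current_finger_gap(); print(n,"gap mm",round(g*85,1),"expected",d,"pad N",robot.current_gripper_force())
    if abs(g*85-d)>6: return False
    robot.line_to(pt("old",y,up),velocity=.15)
    print(" lifted gap",round(robot.current_finger_gap()*85,1))
    robot.line_to(pt("new",-y,up),ori("new"),velocity=.2)
    robot.line_to(pt("new",-y,z-.005),velocity=.2)
    s=robot.line_to(pt("new",-y,z-.014),velocity=.03,f_stop=4)
    print(" set down, touch",s,"z",robot.current_tool_pos()[2].round(4),"expected",z-.011)
    fingers.gripper_to(1.0); robot.line_to(pt("new",-y,max(up-.04,.2)),velocity=.2)
    print(" t",round(robot.current_time_s(),1)); return True
E
python3 - <<'E'
from job import *
print(do("aerosol"))
im=vision.grab_frame("scene")[:,:,::-1]; cv2.imwrite("pics/s1.png",cv2.resize(im[100:300,180:460],(700,500)))
E
```

```text
aerosol gap mm 38.3 expected 40 pad N 50.57672739028931
 lifted gap 38.7
 set down, touch True z 0.1076 expected 0.107
 t 11.7
True
```

View pics/s1.png

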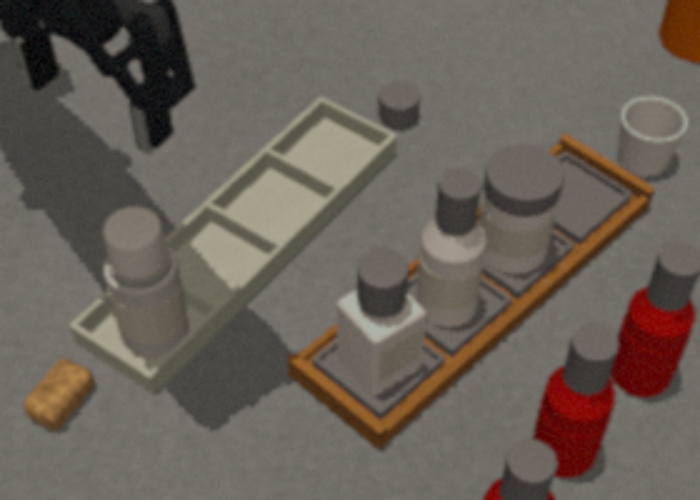

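The aerosol stands upright in the rightmost pocket, at about (150,290) in the crop. Set-down was felt at 0.1076 m, against 0.107 expected. I'll move the other three the same way, stopping if anything is off.

Run:
```python
from job import *
for n in ("tub","slim","square"):
    if not do(n): print("STOP",n); break
robot.move_to(pt("new",-.03,.34),ori("new")); look("w_end")
im=vision.grab_frame("scene")[:,:,::-1]; cv2.imwrite("pics/s2.png",cv2.resize(im[100:300,180:460],(700,500)))
```

```text
tub gap mm 55.5 expected 57 pad N 53.80967617034912
 lifted gap 55.1
 set down, touch True z 0.073 expected 0.07200000000000001
 t 19.5
slim gap mm 28.1 expected 29 pad N 49.45986270904541
 lifted gap 27.9
 set down, touch True z 0.1153 expected 0.115
 t 26.8
square gap mm 32.9 expected 34 pad N 49.79948580265045
 lifted gap 32.6
 set down, touch True z 0.0974 expected 0.097
 t 34.3
```

View pics/s2.png

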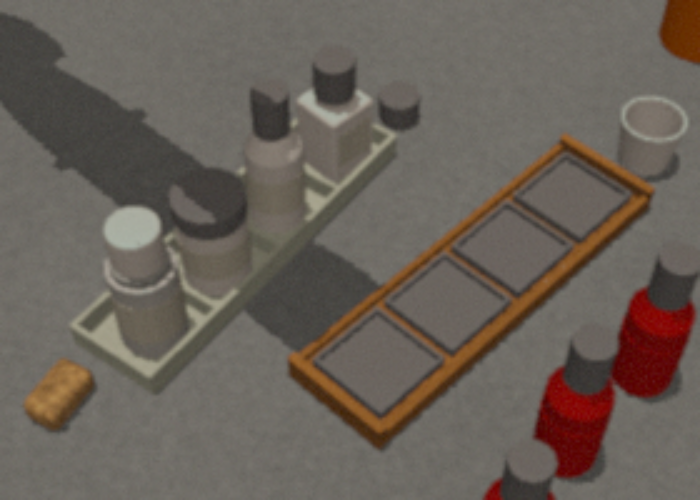

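View pics/w_end.png

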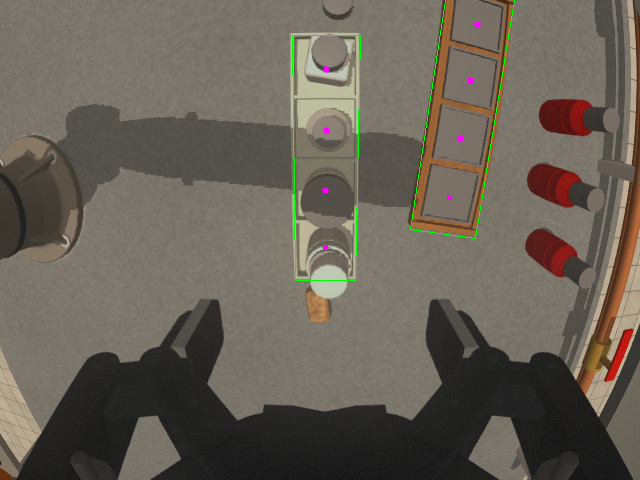

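All four stand upright, centred in the mirrored pockets: square at (328,58), slim at (326,130), tub at (326,195) and aerosol at (328,265) in the wrist view. The gripper is clear of everything, so I'm handing the job in.

```bash
python3 -c "
from station import workorder
print(workorder.close_job())"
```

```text
the job is handed in; nothing more can be done
None
```

The job is handed in at about 35 s of robot time: from left to right the white rack now holds square, slim, tub and aerosol, all upright and centred in their pockets; the judge's verdict was not shown.

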